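# Lay the serviced clocks in their test nests

### The job

The four serviced desk clocks on the watchmaker's bench go to their overnight running test: put each one, dial up, into the shallow wooden nest that has its own shape and size (large round, small round, square, oblong), so that it lies flat on the felt inside the rim. Set the clocks down, do not drop them, and leave all four released and at rest.

Things in the scene. Friction and masses are not known exactly. Their poses are not given: they have to be found in the camera images.
- clock_large_round: large round desk clock, brass case with a white dial, 66 mm across, 36 mm high, about 0.22 kg; lies on its back, dial up; its sides are upright and plain. Origin: centre of its underside, z up
- clock_small_round: small round desk clock, brass case with a white dial, 44 mm across, 32 mm high, about 0.11 kg; lies on its back, dial up; its sides are upright and plain. Origin: centre of its underside, z up
- clock_square: square desk clock, brass case with a white dial, 52 x 52 mm, 34 mm high, about 0.18 kg; lies on its back, dial up; its sides are upright and plain. Origin: centre of its underside, z up, x and y along its sides
- clock_oblong: oblong desk clock, brass case with a white dial, 84 mm along its x, 44 mm along its y, 34 mm high, about 0.20 kg; lies on its back, dial up; its sides are upright and plain. Origin: centre of its underside, z up
- nest_large_round: large round wooden nest, a shallow tray with grey felt floor, 82 mm inside, 96 mm outside; takes the large round clock with 8 mm play all round. Fixed to the bench. The floor inside lies 4 mm above the bench, the rim's top 9 mm; rim 7 mm wide. Origin: centre of its underside, z up
- nest_small_round: small round wooden nest, a shallow tray with grey felt floor, 60 mm inside, 74 mm outside; takes the small round clock with 8 mm play all round. Fixed to the bench. The floor inside lies 4 mm above the bench, the rim's top 9 mm; rim 7 mm wide. Origin: centre of its underside, z up
- nest_square: square wooden nest, a shallow tray with grey felt floor, 68 x 68 mm inside, 82 x 82 mm outside; takes the square clock, any side first, with 8 mm play all round. Fixed to the bench. The floor inside lies 4 mm above the bench, the rim's top 9 mm; rim 7 mm wide. Origin: centre of its underside, z up, x and y along its sides
- nest_oblong: oblong wooden nest, a shallow tray with grey felt floor, 100 mm along its x and 60 mm along its y inside, 114 x 74 mm outside; takes the oblong clock, either end first, with 8 mm play all round. Fixed to the bench. The floor inside lies 4 mm above the bench, the rim's top 9 mm; rim 7 mm wide. Origin: centre of its underside, z up

How it is judged:
By the outcome, as a careful person would: the job done as asked, in the order asked, and still so for the second after the job is handed in, with the robot touching nothing.
It also fails if it takes over 112 s, if anything falls off the work surface, if the arm or the gripper's body presses on something with over 40 N, if the wrist force passes 120 N, or if a joint passes its speed limit or range.

### The arm

A 6-joint arm with a two-finger parallel gripper is mounted at the origin on the work surface. World frame = base frame: x ahead of the robot, y to its left, z up, the work surface at z = 0. Lengths are in m, angles in rad, forces in N, time in s.
With the tool pointing down it reaches from about 0.325 to 0.75 m from the base axis. Payload 7.6 kg.
Tool frame: the origin (TCP) lies at the very end of the fingers, on their centre line; the grasp point (between the pads) lies 19 mm behind it; z points along the fingers, y is the line along which they close (so a half turn about z gives the same grasp; the last joint's range is limited). The gripper opens to 85 mm and grips with 20 to 120 N. Pads are 22 mm wide; open, the fingers measure 114 mm over their backs; the gripper's body (76 mm by 85 mm) begins 54 mm behind the grasp point. The pads swing forward as they close: fully open they stand 13 mm farther back than shut.
Start: joints at [-1.277, 0.052, 1.401, -0, 1.689, -0.07], TCP at [0.187, -0.491, 0.231] pointing down, gripper open.
Joint ranges: [-2.9, 2.9], [-0.91, 2.17], [0.12, 2.37], [-1.06, 4.2], [0.26, 2.73], [-2.93, 2.93]. Speed limits (rad/s): [2.57, 2.57, 3.01, 3.14, 3.14, 3.14].

### API

Orientations are given as a rotation vector (axis times angle).
In Python, from station import get_obs, camera, camera_info, hand_in, search_frame, place_of gives the robot as it stands.
- The arm moves only by the tool drive_tool, never from a script. Its argument "rows" is a list that holds one entry, the list of rows, each a list of 7 numbers: the shift along the tool's x, y, z in units of 0.025 m (1.0 is 0.025 m), then the turn, a rotation vector about the tool's x, y, z in units of 4 degrees (1.0 is 4 degrees), then the opening, from -1 (shut) to 1 (fully open). In form: [[[x, y, z, rx, ry, rz, grip], ...]]. A call has exactly 10 rows; each row shifts and turns the commanded pose from where the row before left it, along the tool's axes as they then stand; what a row does not reach is not made up. A row lasts 1/10 s, in which the tool goes at most 50 mm and 8.59 degrees, less where a joint would pass 70% of its speed; a pose out of reach is approached as far as the arm can. A call with a number of a shift or a turn outside -1 to 1 is refused whole. A call with a gripper value outside its range is refused whole. The fingers move at their own pace and stop on an object; "grip_force" is the grip in N (left out, the last holds). Time passes only in rows, so rows that do not move let the fingers close, or fill a call up. It gives the time, the measured TCP pose, the force, the opening and the grip force at its end, in the units of the state.
- get_obs(): the state, without advancing time (a new reading comes with each control period).
- camera(name): name is "scene" or "top" or "wrist"; returns (picture, depth): 420x560x3 uint8, blue, green, red; 420x560 float32, m along the optical axis (not along the pixel's ray), 0 where there is no reading.
- camera_info(name): a dict with "K" (3x3 intrinsics, pixels), "k1" (the pictures are not rectified: a ray, as slopes to the right and down, at radius r is drawn at 1 + k1 r^2 times it, then the intrinsics apply), "cam_to_world" (4x4, takes a point from camera to world coordinates); the wrist camera has in their place "hand_eye" (4x4, takes a point from camera to tool coordinates, whose origin is the TCP and whose axes are the flange's). Camera axes: x right, y down, z forward; pixel columns grow to the right and rows downward; lengths in m; the calibration is good to about 2 mm. A picture is of the moment at which its call begins: read the wrist's pose just before it. camera_info takes no time and is no camera call.
- hand_in(): hands the job in; it is judged then, once.
Trained networks look in the newest picture that a camera, given by its name, has taken for a name from the list of things; names that differ only in an ending like _2 or _b are one class to them, and where a whole thing is asked for, a point or a joint stands for the part that bears it (a point fixed in the world has none). Each returns a list of dicts, best first, with "confidence" (0 to 1); they miss things now and then, are a little off and sometimes report something else, mostly with a low value. They report only what shows in the picture. A call takes as long as a camera call.
- search_frame(thing, camera): "at" ([x, y, z] in m, in the coordinates of the camera as it stood for that picture, good to about 4 mm: the middle of the surface that is visible of it).
- place_of(thing, camera): "at" ([x, y, z] in m, in the coordinates of the camera as it stood for that picture, good to about 4 mm: a listed point, or the origin of a listed thing).
The state is a dict: "time_s": time; "q": joint angles; "dq": joint speeds; "joint_torque": joint torques, N m; "tcp_pos": TCP position; "ee_rot": TCP orientation; "force": force on the tool from outside, world axes, zero at the start; "moment": the same for the moment, N m; "grip_width": finger opening in m; "finger_force": force on a finger pad.
Only numpy, scipy, OpenCV 4.12 (cv2) and the standard library are available. Lean on these libraries where they do the work, as an engineer would, in place of code of your own. Each camera call takes 0.05 s, during which the arm holds its last target. There are 200 camera calls.

## Working session

There is one attempt and no reset: what is moved stays moved. The work goes in short steps, Python scripts to look and compute and a tool call to move; the robot and the scene stay as the last step left them, time stands still between calls to the robot, and variables do not carry over. Pictures are saved under pics/ and viewed, at most 14 in all, crops included, and the job is handed in when it is done.

Besides the shell and the picture viewer there is one more tool, called after "Call:" by a JSON object that holds its "op" and its "data", one argument or row to a line. drive_tool: Moves the arm, as the interface text tells. Its arguments: {"type":"object","properties":{"rows":{"type":"array","items":{"type":"array","items":{"type":"array","items":{"type":"number"}}}},"grip_force":{"type":"number"}},"required":["rows"]}

```bash
mkdir -p pics; cat > h.py <<'E'
import numpy as np,cv2
from station import *
from scipy.spatial.transform import Rotation as R
def pose(cam,o=None):
    i=camera_info(cam)
    if 'cam_to_world' in i: return np.array(i['cam_to_world'])
    o=o or get_obs(); T=np.eye(4);T[:3,:3]=R.from_rotvec(o['ee_rot']).as_matrix();T[:3,3]=o['tcp_pos']
    return T@np.array(i['hand_eye'])
def world(cam,u,v,d=None,T=None,z=None):
    i=camera_info(cam);K=np.array(i['K']);u=np.atleast_1d(u).astype(float);v=np.atleast_1d(v).astype(float)
    p=cv2.undistortPoints(np.stack([u,v],-1).reshape(-1,1,2),K,np.array([i['k1'],0,0,0.])).reshape(-1,2)
    r=np.c_[p,np.ones(len(p))]; T=pose(cam) if T is None else T
    if z is not None:
        rw=r@T[:3,:3].T; return T[:3,3]+rw*((z-T[2,3])/rw[:,2])[:,None]
    return (r*np.atleast_1d(d)[:,None])@T[:3,:3].T+T[:3,3]
E
python3 - <<'E'
from h import *
o=get_obs();print(o['time_s'],o['ee_rot'],o['grip_width'])
names=[a+b for a in('clock_','nest_') for b in('large_round','small_round','square','oblong')]
for c in('top','scene'):
    im,d=camera(c);cv2.imwrite(f'pics/{c}.png',im);np.save(c+'_d.npy',d);T=pose(c);print(c,T.round(2).tolist())
    for n in names:
        for k in place_of(n,c)[:3]:
            p=T@np.r_[k['at'],1];print(c,n,p[:3].round(3),round(k['confidence'],2))
print(get_obs()['time_s'])
E
```

```text
0.0 [-3.08818941e+00 -5.68040447e-01  2.83368238e-04] 0.08532413822962033
top [[0.01, -0.99, 0.16, 0.3], [-1.0, -0.01, 0.01, -0.0], [-0.01, -0.16, -0.99, 1.44], [0.0, 0.0, 0.0, 1.0]]
top clock_large_round [ 0.518 -0.423  0.002] 0.89
top clock_large_round [0.634 0.154 0.002] 0.58
top clock_square [ 0.468  0.094 -0.001] 0.54
top clock_oblong [ 0.382  0.285 -0.   ] 0.74
top nest_large_round [ 0.515  0.39  -0.002] 0.59
top nest_small_round [ 0.635  0.154 -0.   ] 0.75
top nest_small_round [ 0.388 -0.278 -0.001] 0.74
top nest_square [ 0.621 -0.13   0.   ] 0.66
top nest_oblong [ 0.388 -0.279  0.001] 0.71
scene [[0.84, 0.42, -0.34, 0.81], [0.54, -0.64, 0.54, -0.48], [0.01, -0.64, -0.77, 0.74], [0.0, 0.0, 0.0, 1.0]]
scene clock_large_round [ 0.524 -0.416  0.006] 0.86
scene clock_small_round [ 0.452 -0.104  0.001] 0.62
scene clock_small_round [ 0.623 -0.134  0.003] 0.4
scene clock_square [0.466 0.099 0.001] 0.9
scene clock_oblong [0.383 0.286 0.003] 0.7
scene nest_large_round [ 0.509  0.393 -0.004] 0.65
scene nest_small_round [0.633 0.152 0.   ] 0.65
scene nest_square [ 0.622 -0.133  0.001] 0.7
scene nest_oblong [ 0.39  -0.277  0.002] 0.68
0.9
```

View pics/top.png

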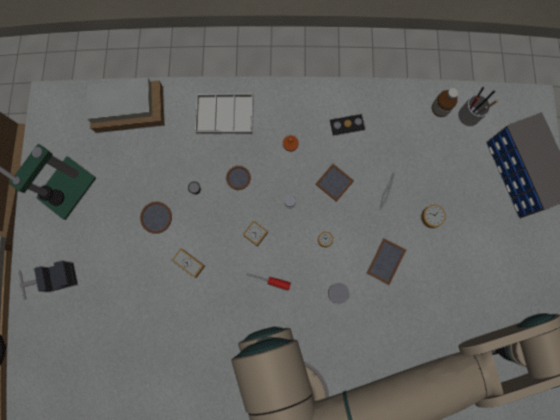

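View pics/scene.png

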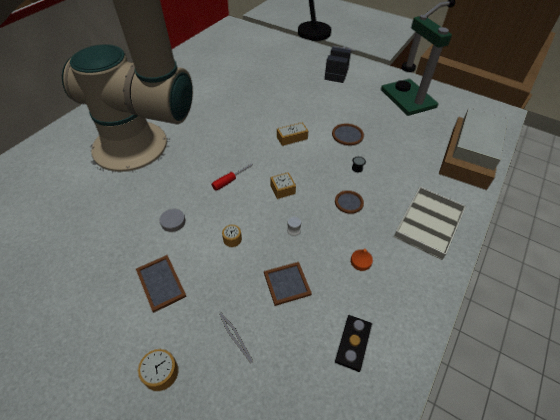

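The top view shows the clocks at about (433,216) large, (325,239) small, (255,233) square and (188,263) oblong. The nests are at (156,217) large, (238,178) small, (335,182) square and (386,261) oblong. Next I'll fit poses from both fixed cameras.

```bash
cat > m.py <<'E'
from h import *
C={'cl':(.518,-.42,.036,.045),'cs':(.452,-.104,.032,.034),'cq':(.467,.096,.034,.048),'co':(.382,.285,.034,.058),
 'nl':(.512,.391,.009,.06),'ns':(.634,.153,.009,.05),'nq':(.621,-.131,.009,.068),'no':(.389,-.278,.009,.075)}
def fit(c,im,d,T,keys=C):
    vv,uu=np.mgrid[0:420,0:560];hsv=cv2.cvtColor(im,cv2.COLOR_BGR2HSV)
    X3=world(c,uu.ravel(),vv.ravel(),d.ravel(),T)
    for n in keys:
        x,y,h,r=C[n]
        P=world(c,uu.ravel(),vv.ravel(),T=T,z=h)
        near=np.hypot(P[:,0]-x,P[:,1]-y)<r
        s=hsv.reshape(-1,3)
        if n[0]=='c': m=near&(X3[:,2]>h-.010)&(d.ravel()>0)
        else: m=near&(s[:,1]>90)&(s[:,0]<25)
        mk=(m.reshape(420,560)*255).astype(np.uint8)
        cs,_=cv2.findContours(mk,cv2.RETR_EXTERNAL,cv2.CHAIN_APPROX_NONE)
        if not cs: print(c,n,'none');continue
        k=max(cs,key=cv2.contourArea).reshape(-1,2)
        Q=world(c,k[:,0],k[:,1],T=T,z=h)[:,:2].astype(np.float32)*1000
        (a,b),(w,l),t=cv2.minAreaRect(Q)
        zz=X3[near&(d.ravel()>0)&(np.hypot(X3[:,0]-x,X3[:,1]-y)<.018),2]
        ring=X3[m&(d.ravel()>0),2]
        print(c,n,'c %.1f %.1f size %.1f %.1f ang(l-axis) %.1f'%(a,b,w,l,(t if w>=l else t+90)),'medz mid %.1f ring %.1f'%(np.median(zz)*1e3,np.median(ring)*1e3),len(k))
E
python3 - <<'E'
from m import *
for c in('top','scene'):
    fit(c,cv2.imread(f'pics/{c}.png'),np.load(c+'_d.npy'),pose(c))
E
```

```text
top cl c 521.1 -415.9 size 65.6 66.2 ang(l-axis) 162.1 medz mid 36.0 ring 36.0 64
top cs c 451.8 -102.4 size 42.7 39.6 ang(l-axis) 0.1 medz mid 32.6 ring 32.0 42
top cq c 466.0 96.8 size 52.9 52.2 ang(l-axis) 53.7 medz mid 33.9 ring 34.1 57
top co c 378.2 285.9 size 86.5 45.1 ang(l-axis) 55.0 medz mid 33.8 ring 33.6 72
top nl c 511.9 391.3 size 89.5 87.3 ang(l-axis) 2.7 medz mid 3.7 ring 7.7 84
top ns c 631.6 150.9 size 63.3 65.2 ang(l-axis) 90.4 medz mid 3.6 ring 8.7 62
top nq c 620.3 -131.4 size 77.9 78.3 ang(l-axis) 140.6 medz mid 3.8 ring 8.6 78
top no c 390.9 -279.6 size 69.7 110.2 ang(l-axis) 152.7 medz mid 4.0 ring 8.4 108
scene cl c 522.8 -418.7 size 67.5 66.1 ang(l-axis) 33.3 medz mid 37.6 ring 37.3 109
scene cs c 453.4 -106.0 size 41.4 50.8 ang(l-axis) 126.3 medz mid 33.9 ring 33.5 53
scene cq c 468.1 92.7 size 55.8 60.5 ang(l-axis) 144.0 medz mid 36.1 ring 35.2 67
scene co c 383.9 279.7 size 87.5 54.7 ang(l-axis) 54.8 medz mid 34.3 ring 33.4 71
scene nl c 513.4 387.9 size 93.5 92.7 ang(l-axis) 33.7 medz mid 3.9 ring 8.2 74
scene ns c 632.9 148.4 size 70.9 70.2 ang(l-axis) 33.2 medz mid 5.2 ring 9.4 71
scene nq c 622.3 -133.0 size 81.5 84.0 ang(l-axis) 140.3 medz mid 5.4 ring 9.8 135
scene no c 392.3 -281.3 size 72.2 117.3 ang(l-axis) 152.9 medz mid 5.4 ring 9.8 145
```

Call:
{"op": "drive_tool", "data": {
  "rows": [
    [[0.97, 0.139, 0, 0, 0, 0, 1], [0.97, 0.139, 0, 0, 0, 0, 1], [0.97, 0.139, 0, 0, 0, 0, 1], [0.97, 0.139, 0, 0, 0, 0, 1], [0.97, 0.139, 0, 0, 0, 0, 1], [0.97, 0.139, 0, 0, 0, 0, 1], [0.97, 0.139, 0, 0, 0, 0, 1], [0.97, 0.139, 0, 0, 0, 0, 1], [0.97, 0.139, 0, 0, 0, 0, 1], [0.97, 0.139, 0, 0, 0, 0, 1]]
  ]
}}

```text
time_s: 1.9
tcp_pos: [0.4268, -0.4365, 0.2313]
ee_rot: [3.09, 0.568, -0.0]
force: [-0.8, 0.2, -0.5]
grip_width: 0.0854
finger_force: 0.0
```

Call:
{"op": "drive_tool", "data": {
  "rows": [
    [[0.97, 0.139, 0.5, 0, 0, 0, 1], [0.97, 0.139, 0.5, 0, 0, 0, 1], [0.97, 0.139, 0.5, 0, 0, 0, 1], [0.97, 0.139, 0.5, 0, 0, 0, 1], [0, 0, 0, 0, 0, 0, 1], [0, 0, 0, 0, 0, 0, 1], [0, 0, 0, 0, 0, 0, 1], [0, 0, 0, 0, 0, 0, 1], [0, 0, 0, 0, 0, 0, 1], [0, 0, 0, 0, 0, 0, 1]]
  ]
}}

```text
time_s: 2.9
tcp_pos: [0.5211, -0.4157, 0.1818]
ee_rot: [3.089, 0.567, 0.001]
force: [0.9, 0.6, -0.3]
grip_width: 0.0851
finger_force: 0.0
```

```bash
python3 - <<'E'
from m import *
o=get_obs();T=pose('wrist',o);im,d=camera('wrist');cv2.imwrite('pics/w1.png',im)
print(o['time_s'],o['tcp_pos'],o['ee_rot'],T.round(3).tolist());fit('wrist',im,d,T,['cl','no'])
E
```

```text
2.9 [ 0.52109489 -0.41566063  0.18182735] [3.08934225e+00 5.67161684e-01 6.55440936e-04] [[0.354, -0.902, -0.245, 0.583], [-0.935, -0.342, -0.093, -0.392], [0.0, 0.262, -0.965, 0.325], [0.0, 0.0, 0.0, 1.0]]
wrist cl c 522.0 -415.8 size 65.3 64.9 ang(l-axis) 63.9 medz mid 36.8 ring 36.7 231
wrist no c 393.0 -279.1 size 73.3 118.1 ang(l-axis) 152.4 medz mid 4.7 ring 9.2 304
```

View pics/w1.png

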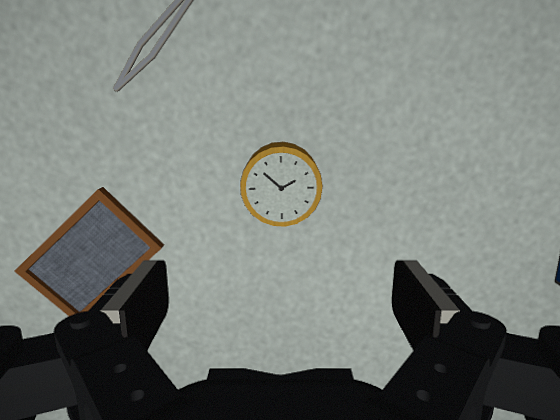

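Call:
{"op": "drive_tool", "data": {
  "rows": [
    [[0.02, 0, 1, 0, 0, 0, 1], [0, 0, 1, 0, 0, 0, 1], [0, 0, 1, 0, 0, 0, 1], [0, 0, 1, 0, 0, 0, 1], [0, 0, 1, 0, 0, 0, 1], [0, 0, 1, 0, 0, 0, 1], [0, 0, 0.5, 0, 0, 0, 1], [0, 0, 0.4, 0, 0, 0, 1], [0, 0, 0.2, 0, 0, 0, 1], [0, 0, 0, 0, 0, 0, 1]]
  ]
}}

```text
time_s: 3.95
tcp_pos: [0.522, -0.4153, 0.004]
ee_rot: [3.089, 0.568, 0.0]
force: [-0.2, 0.1, -1.0]
grip_width: 0.0856
finger_force: 0.0
```

Call:
{"op": "drive_tool", "data": {
  "rows": [
    [[0, 0, 0, 0, 0, 0, -1], [0, 0, 0, 0, 0, 0, -1], [0, 0, 0, 0, 0, 0, -1], [0, 0, 0, 0, 0, 0, -1], [0, 0, 0, 0, 0, 0, -1], [0, 0, 0, 0, 0, 0, -1], [0, 0, 0, 0, 0, 0, -1], [0, 0, 0, 0, 0, 0, -1], [0, 0, 0, 0, 0, 0, -1], [0, 0, 0, 0, 0, 0, -1]]
  ],
  "grip_force": 40
}}

```text
time_s: 4.95
tcp_pos: [0.5227, -0.4159, 0.0057]
ee_rot: [3.087, 0.568, 0.003]
force: [-0.2, -0.7, 6.4]
grip_width: 0.0649
finger_force: 45.4
```

Call:
{"op": "drive_tool", "data": {
  "rows": [
    [[0, 0, -0.4, 0, 0, 0, -1], [0, 0, -1, 0, 0, 0, -1], [0, 0, -1, 0, 0, 0, -1], [0, 0, -1, 0, 0, 0, -1], [0, 0, -0.6, 0, 0, 0, -1], [0, 0, 0, 0, 0, 0, -1], [0, 0, 0, 0, 0, 0, -1], [0.12, -0.33, 0, 0, 0, 0, -1], [0.24, -0.65, 0, 0, 0, 0, -1], [0.3578, -0.9765, 0, 0, 0, 0, -1]]
  ]
}}

```text
time_s: 5.95
tcp_pos: [0.5203, -0.3622, 0.1017]
ee_rot: [-3.088, -0.566, 0.003]
force: [-0.4, 0.7, -1.9]
grip_width: 0.0648
finger_force: 45.4
```

Call:
{"op": "drive_tool", "data": {
  "rows": [
    [[0.3576, -0.976, 0, 0, 0, 0, -1], [0.3576, -0.976, 0, 0, 0, 0, -1], [0.3576, -0.976, 0, 0, 0, 0, -1], [0.3576, -0.976, 0, 0, 0, 0, -1], [0.3576, -0.976, 0, 0, 0, 0, -1], [0.3576, -0.976, 0, 0, 0, 0, -1], [0.3576, -0.976, 0, 0, 0, 0, -1], [0.3576, -0.976, 0, 0, 0, 0, -1], [0.3576, -0.976, 0, 0, 0, 0, -1], [0.3576, -0.976, 0, 0, 0, 0, -1]]
  ]
}}

```text
time_s: 6.95
tcp_pos: [0.5168, -0.1014, 0.1022]
ee_rot: [-3.089, -0.568, 0.004]
force: [0.5, 1.1, -2.2]
grip_width: 0.0648
finger_force: 45.4
```

Call:
{"op": "drive_tool", "data": {
  "rows": [
    [[0.3576, -0.976, 0, 0, 0, 0, -1], [0.3576, -0.976, 0, 0, 0, 0, -1], [0.3576, -0.976, 0, 0, 0, 0, -1], [0.3576, -0.976, 0, 0, 0, 0, -1], [0.3576, -0.976, 0, 0, 0, 0, -1], [0.3576, -0.976, 0, 0, 0, 0, -1], [0.3576, -0.976, 0, 0, 0, 0, -1], [0.3576, -0.976, 0, 0, 0, 0, -1], [0.3576, -0.976, 0, 0, 0, 0, -1], [0.3576, -0.976, 0, 0, 0, 0, -1]]
  ]
}}

```text
time_s: 7.95
tcp_pos: [0.5134, 0.1579, 0.1023]
ee_rot: [3.09, 0.569, -0.004]
force: [-0.1, 0.1, -2.1]
grip_width: 0.0647
finger_force: 45.4
```

Call:
{"op": "drive_tool", "data": {
  "rows": [
    [[0.3576, -0.976, 0, 0, 0, 0, -1], [0.3576, -0.976, 0, 0, 0, 0, -1], [0.3576, -0.976, 0, 0, 0, 0, -1], [0.3576, -0.976, 0, 0, 0, 0, -1], [0.3576, -0.976, 0, 0, 0, 0, -1], [0.3576, -0.976, 0, 0, 0, 0, -1], [0.3576, -0.976, 0, 0, 0, 0, -1], [0.2, -0.55, 0, 0, 0, 0, -1], [0.16, -0.43, 0, 0, 0, 0, -1], [0, 0, 0, 0, 0, 0, -1]]
  ]
}}

```text
time_s: 8.95
tcp_pos: [0.5116, 0.3653, 0.103]
ee_rot: [3.089, 0.57, -0.002]
force: [0.2, -0.1, -2.3]
grip_width: 0.0648
finger_force: 45.4
```

```bash
python3 - <<'E'
from m import *
o=get_obs();T=pose('wrist',o);im,d=camera('wrist');cv2.imwrite('pics/w2.png',im)
print(o['time_s'],o['tcp_pos'],o['ee_rot']);fit('wrist',im,d,T,['nl','co'])
E
```

```text
8.95 [0.51155299 0.3653046  0.10299816] [ 3.08900704e+00  5.70061787e-01 -1.71628536e-03]
wrist nl c 514.9 391.1 size 94.5 102.0 ang(l-axis) 126.0 medz mid 124.7 ring 109.1 471
wrist co c 410.5 295.7 size 54.7 115.0 ang(l-axis) 111.1 medz mid nan ring 185.6 427
  return _methods._mean(a, axis=axis, dtype=dtype,
  ret = ret.dtype.type(ret / rcount)
```

View pics/w2.png

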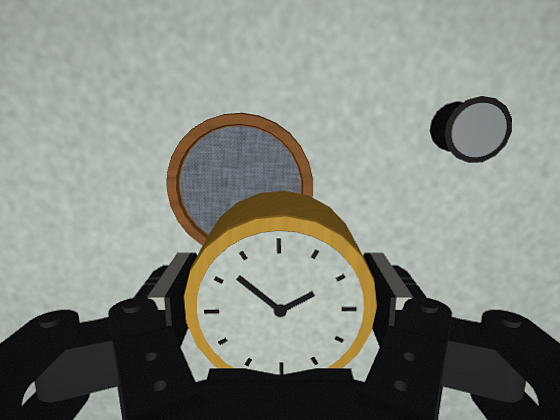

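Call:
{"op": "drive_tool", "data": {
  "rows": [
    [[0.2, -0.47, 0, 0, 0, 0, -1], [0.206, -0.475, 0, 0, 0, 0, -1], [0, 0, 0, 0, 0, 0, -1], [0, 0, 0.8, 0, 0, 0, -1], [0, 0, 0.9, 0, 0, 0, -1], [0, 0, 0.9, 0, 0, 0, -1], [0, 0, 0.5, 0, 0, 0, -1], [0, 0, 0.3, 0, 0, 0, -1], [0, 0, 0.15, 0, 0, 0, -1], [0, 0, 0, 0, 0, 0, -1]]
  ]
}}

```text
time_s: 10.0
tcp_pos: [0.5135, 0.3904, 0.0154]
ee_rot: [-3.09, -0.568, -0.001]
force: [0.1, 0.4, -1.8]
grip_width: 0.0654
finger_force: 45.4
```

Call:
{"op": "drive_tool", "data": {
  "rows": [
    [[0, 0, 0.06, 0, 0, 0, -1], [0, 0, 0.06, 0, 0, 0, -1], [0, 0, 0.04, 0, 0, 0, -1], [0, 0, 0.03, 0, 0, 0, -1], [0, 0, 0, 0, 0, 0, -1], [0, 0, 0, 0, 0, 0, -1], [0, 0, 0, 0, 0, 0, -1], [0, 0, 0, 0, 0, 0, -1], [0, 0, 0, 0, 0, 0, -1], [0, 0, 0, 0, 0, 0, -1]]
  ]
}}

```text
time_s: 11.0
tcp_pos: [0.5132, 0.3903, 0.0103]
ee_rot: [3.09, 0.568, 0.0]
force: [-0.4, 0.6, -2.6]
grip_width: 0.0646
finger_force: 45.4
```

Call:
{"op": "drive_tool", "data": {
  "rows": [
    [[0, 0, 0.03, 0, 0, 0, -1], [0, 0, 0.03, 0, 0, 0, -1], [0, 0, 0.02, 0, 0, 0, -1], [0, 0, 0, 0, 0, 0, -1], [0, 0, 0, 0, 0, 0, -1], [0, 0, 0, 0, 0, 0, -1], [0, 0, 0, 0, 0, 0, -1], [0, 0, 0, 0, 0, 0, -1], [0, 0, 0, 0, 0, 0, -1], [0, 0, 0, 0, 0, 0, -1]]
  ]
}}

```text
time_s: 12.0
tcp_pos: [0.5134, 0.3905, 0.0097]
ee_rot: [-3.09, -0.568, -0.001]
force: [-3.6, -1.6, 6.6]
grip_width: 0.0652
finger_force: 46.2
```

Call:
{"op": "drive_tool", "data": {
  "rows": [
    [[0, 0, 0, 0, 0, 0, 0.6], [0, 0, 0, 0, 0, 0, 1], [0, 0, 0, 0, 0, 0, 1], [0, 0, 0, 0, 0, 0, 1], [0, 0, 0, 0, 0, 0, 1], [0, 0, 0, 0, 0, 0, 1], [0, 0, 0, 0, 0, 0, 1], [0, 0, -0.3, 0, 0, 0, 1], [0, 0, -0.7, 0, 0, 0, 1], [0, 0, -1, 0, 0, 0, 1]]
  ]
}}

```text
time_s: 13.0
tcp_pos: [0.5127, 0.39, 0.0588]
ee_rot: [3.089, 0.568, -0.003]
force: [0.3, 0.8, 0.8]
grip_width: 0.0853
finger_force: 0.0
```

Call:
{"op": "drive_tool", "data": {
  "rows": [
    [[0, 0, -1, 0, 0, -0.855, 1], [0, 0, -1, 0, 0, -0.855, 1], [0, 0, -1, 0, 0, -0.855, 1], [0, 0, -1, 0, 0, -0.855, 1], [0, 0, 0, 0, 0, -0.855, 1], [0, 0, 0, 0, 0, -0.855, 1], [0, 0, 0, 0, 0, -0.855, 1], [0, 0, 0, 0, 0, -0.855, 1], [0, 0, 0, 0, 0, -0.855, 1], [0, 0, 0, 0, 0, -0.855, 1]]
  ]
}}

```text
time_s: 14.0
tcp_pos: [0.5134, 0.3904, 0.1603]
ee_rot: [-2.784, -1.455, -0.003]
force: [0.7, 0.1, 0.1]
grip_width: 0.0853
finger_force: 0.0
```

```bash
cat >> h.py <<'E'
def to(x,y,o=None):
    "shift to world x,y (mm) in tool units, and tool yaw"
    o=o or get_obs();M=R.from_rotvec(o['ee_rot']).as_matrix();p=np.array([x/1e3,y/1e3,o['tcp_pos'][2]])
    return ((M.T@(p-o['tcp_pos']))/.025).round(3), round(np.degrees(np.arctan2(M[1,0],M[0,0])),2)
E
python3 - <<'E'
from m import *
o=get_obs();print(o['time_s'],o['tcp_pos']);print(to(378.5,285.5,o))
im,d=camera('top');C['cl']=(.513,.390,.040,.045);fit('top',im,d,pose('top'),['cl','nl'])
E
```

```text
14.0 [0.51338281 0.3904359  0.16031415]
(array([-6.526, -2.033, -0.014]), np.float64(55.18))
top cl c 511.5 393.6 size 84.3 77.3 ang(l-axis) 0.8 medz mid 40.6 ring 465.8 83
top nl c 525.7 369.7 size 86.8 38.1 ang(l-axis) 33.1 medz mid 40.2 ring 14.1 118
```

Call:
{"op": "drive_tool", "data": {
  "rows": [
    [[-0.816, -0.254, 0, 0, 0, 0, 1], [-0.816, -0.254, 0, 0, 0, 0, 1], [-0.816, -0.254, 0, 0, 0, 0, 1], [-0.816, -0.254, 0, 0, 0, 0, 1], [-0.816, -0.254, 0, 0, 0, 0, 1], [-0.816, -0.254, 0, 0, 0, 0, 1], [-0.816, -0.254, 0, 0, 0, 0, 1], [-0.816, -0.254, 0, 0, 0, 0, 1], [0, 0, 0, 0, 0, 0, 1], [0, 0, 0, 0, 0, 0, 1]]
  ]
}}

```text
time_s: 15.05
tcp_pos: [0.3785, 0.286, 0.1597]
ee_rot: [-2.786, -1.451, -0.004]
force: [-0.6, 0.7, 0.2]
grip_width: 0.0851
finger_force: 0.0
```

```bash
python3 - <<'E'
from m import *
o=get_obs();T=pose('wrist',o);im,d=camera('wrist');cv2.imwrite('pics/w3.png',im)
print(o['time_s'],o['tcp_pos'],to(379,285.5,o));C['cl']=(.513,.390,.040,.045);fit('wrist',im,d,T,['co','cl'])
E
```

```text
15.05 [0.37849604 0.28595597 0.15967589] (array([-0.003,  0.027,  0.   ]), np.float64(55.0))
wrist co c 379.7 289.6 size 83.1 43.8 ang(l-axis) 54.8 medz mid 34.9 ring 34.7 332
wrist cl c 490.7 362.3 size 0.6 4.4 ang(l-axis) 144.6 medz mid nan ring 30.4 14
  return _methods._mean(a, axis=axis, dtype=dtype,
  ret = ret.dtype.type(ret / rcount)
```

View pics/w3.png

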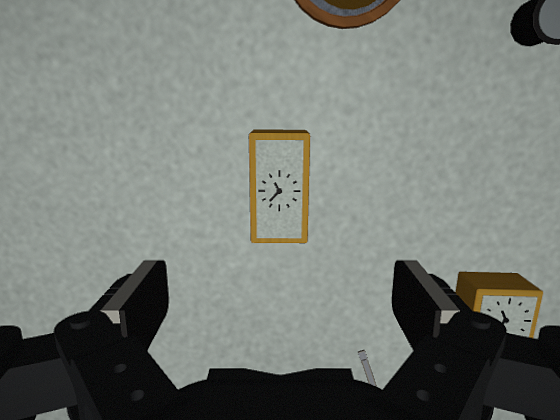

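Call:
{"op": "drive_tool", "data": {
  "rows": [
    [[0.11, -0.03, 1, 0, 0, 0, 1], [0, 0, 1, 0, 0, 0, 1], [0, 0, 1, 0, 0, 0, 1], [0, 0, 1, 0, 0, 0, 1], [0, 0, 1, 0, 0, 0, 1], [0, 0, 0.5, 0, 0, 0, 1], [0, 0, 0.4, 0, 0, 0, 1], [0, 0, 0.25, 0, 0, 0, 1], [0, 0, 0, 0, 0, 0, 1], [0, 0, 0, 0, 0, 0, -1]]
  ]
}}

```text
time_s: 16.1
tcp_pos: [0.3796, 0.2887, 0.0053]
ee_rot: [-2.786, -1.452, -0.002]
force: [-0.0, 0.5, 0.0]
grip_width: 0.073
finger_force: 0.0
```

Call:
{"op": "drive_tool", "data": {
  "rows": [
    [[0, 0, 0, 0, 0, 0, -1], [0, 0, 0, 0, 0, 0, -1], [0, 0, 0, 0, 0, 0, -1], [0, 0, 0, 0, 0, 0, -1], [0, 0, 0, 0, 0, 0, -1], [0, 0, 0, 0, 0, 0, -1], [0, 0, 0, 0, 0, 0, -1], [0, 0, 0, 0, 0, 0, -1], [0, 0, 0, 0, 0, 0, -1], [0, 0, 0, 0, 0, 0, -1]]
  ],
  "grip_force": 40
}}

```text
time_s: 17.1
tcp_pos: [0.3796, 0.2887, 0.0054]
ee_rot: [2.786, 1.452, 0.003]
force: [0.0, -1.6, 5.6]
grip_width: 0.0437
finger_force: 42.9
```

Call:
{"op": "drive_tool", "data": {
  "rows": [
    [[0, 0, -0.2, 0, 0, 0, -1], [0, 0, -0.5, 0, 0, 0, -1], [0, 0, -1, 0, 0, 0, -1], [0, 0, -1, 0, 0, 0, -1], [0, 0, -1, 0, 0, 0, -1], [0, 0, -0.3, 0, 0, 0, -1], [0, 0, 0, 0, 0, 0, -1], [0, 0, 0, 0, 0, 0, -1], [0, 0, 0, 0, 0, 0, -1], [0, 0, 0, 0, 0, 0, -1]]
  ]
}}

```text
time_s: 18.1
tcp_pos: [0.3785, 0.288, 0.1032]
ee_rot: [2.786, 1.452, -0.004]
force: [-0.0, 0.9, -2.2]
grip_width: 0.0432
finger_force: 42.1
```

```bash
python3 - <<'E'
from m import *
o=get_obs();print(o['time_s'],o['tcp_pos'],to(392,-279.5,o))
E
```

```text
18.1 [0.37847592 0.28798416 0.10324453] (array([-18.295,  13.449,   0.03 ]), np.float64(55.05))
```

Call:
{"op": "drive_tool", "data": {
  "rows": [
    [[-0.381, 0.28, 0, 0, 0, 0, -1], [-0.667, 0.49, 0, 0, 0, 0, -1], [-0.953, 0.7, 0, 0, 0, 0, -1], [-0.953, 0.7, 0, 0, 0, 0, -1], [-0.953, 0.7, 0, 0, 0, 0, -1], [-0.953, 0.7, 0, 0, 0, 0, -1], [-0.953, 0.7, 0, 0, 0, 0, -1], [-0.953, 0.7, 0, 0, 0, 0, -1], [-0.953, 0.7, 0, 0, 0, 0, -1], [-0.953, 0.7, 0, 0, 0, 0, -1]]
  ]
}}

```text
time_s: 19.1
tcp_pos: [0.3847, 0.0177, 0.1043]
ee_rot: [2.786, 1.451, -0.0]
force: [0.6, -0.5, -2.5]
grip_width: 0.0438
finger_force: 42.0
```

Call:
{"op": "drive_tool", "data": {
  "rows": [
    [[-0.953, 0.7, 0, 0, 0, 0, -1], [-0.953, 0.7, 0, 0, 0, 0, -1], [-0.953, 0.7, 0, 0, 0, 0, -1], [-0.953, 0.7, 0, 0, 0, 0, -1], [-0.953, 0.7, 0, 0, 0, 0, -1], [-0.953, 0.7, 0, 0, 0, 0, -1], [-0.953, 0.7, 0, 0, 0, 0, -1], [-0.953, 0.7, 0, 0, 0, 0, -1], [-0.953, 0.7, 0, 0, 0, 0, -1], [-0.667, 0.49, 0, 0, 0, 0, -1]]
  ]
}}

```text
time_s: 20.1
tcp_pos: [0.391, -0.2692, 0.1042]
ee_rot: [-2.787, -1.45, 0.001]
force: [0.7, -0.2, -2.4]
grip_width: 0.0435
finger_force: 42.0
```

Call:
{"op": "drive_tool", "data": {
  "rows": [
    [[-0.381, 0.28, 0, 0, 0, 0, -1], [0, 0, 0, 0, 0, 1, -1], [0, 0, 0, 0, 0, 1, -1], [0, 0, 0, 0, 0, 1, -1], [0, 0, 0, 0, 0, 1, -1], [0, 0, 0, 0, 0, 1, -1], [0, 0, 0, 0, 0, 1, -1], [0, 0, 0, 0, 0, 1, -1], [0, 0, 0, 0, 0, 1, -1], [0, 0, 0, 0, 0, 1, -1]]
  ]
}}

```text
time_s: 21.1
tcp_pos: [0.3919, -0.2787, 0.1043]
ee_rot: [-3.098, -0.516, 0.001]
force: [-0.0, 0.1, -1.9]
grip_width: 0.0433
finger_force: 41.9
```

Call:
{"op": "drive_tool", "data": {
  "rows": [
    [[0, 0, 0, 0, 0, 1, -1], [0, 0, 0, 0, 0, 1, -1], [0, 0, 0, 0, 0, 1, -1], [0, 0, 0, 0, 0, 1, -1], [0, 0, 0, 0, 0, 1, -1], [0, 0, 0, 0, 0, 1, -1], [0, 0, 0, 0, 0, 1, -1], [0, 0, 0, 0, 0, 1, -1], [0, 0, 0, 0, 0, 1, -1], [0, 0, 0, 0, 0, 1, -1]]
  ]
}}

```text
time_s: 22.1
tcp_pos: [0.3919, -0.2787, 0.1043]
ee_rot: [-3.088, 0.575, 0.001]
force: [0.5, 0.7, -2.3]
grip_width: 0.0428
finger_force: 41.9
```

```bash
python3 - <<'E'
from m import *
o=get_obs();T=pose('wrist',o);im,d=camera('wrist');cv2.imwrite('pics/w4.png',im)
print(o['time_s'],o['tcp_pos'],to(392,-279.5,o))
E
```

```text
22.1 [ 0.39190383 -0.27870077  0.10432722] (array([ 0.015,  0.028, -0.   ]), np.float64(-21.1))
```

View pics/w4.png

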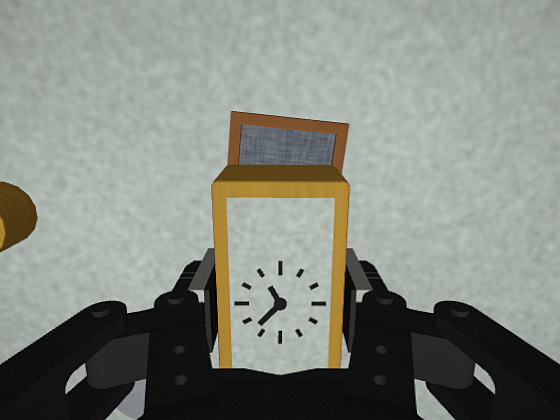

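```bash
python3 - <<'E'
from h import *
o=get_obs();p=world('wrist',280,302,z=.104-.0054+.034)[0]*1e3;print(p,to(p[0],p[1],o)[0]*25)
E
```

```text
[ 391.42717002 -278.80570463  132.6       ] [-0.425  0.275  0.   ]
```

Call:
{"op": "drive_tool", "data": {
  "rows": [
    [[0.015, 0.028, 0, 0, 0, 0.8, -1], [0, 0, 0, 0, 0, 0.75, -1], [0, 0, 0.8, 0, 0, 0, -1], [0, 0, 0.9, 0, 0, 0, -1], [0, 0, 0.9, 0, 0, 0, -1], [0, 0, 0.5, 0, 0, 0, -1], [0, 0, 0.3, 0, 0, 0, -1], [0, 0, 0.2, 0, 0, 0, -1], [0, 0, 0, 0, 0, 0, -1], [0, 0, 0, 0, 0, 0, -1]]
  ]
}}

```text
time_s: 23.15
tcp_pos: [0.3929, -0.2802, 0.0154]
ee_rot: [3.053, -0.737, 0.002]
force: [0.3, -0.4, -2.2]
grip_width: 0.0434
finger_force: 42.0
```

Call:
{"op": "drive_tool", "data": {
  "rows": [
    [[0, 0, 0.04, 0, 0, 0, -1], [0, 0, 0.04, 0, 0, 0, -1], [0, 0, 0.04, 0, 0, 0, -1], [0, 0, 0.03, 0, 0, 0, -1], [0, 0, 0, 0, 0, 0, -1], [0, 0, 0, 0, 0, 0, -1], [0, 0, 0, 0, 0, 0, -1], [0, 0, 0, 0, 0, 0, -1], [0, 0, 0, 0, 0, 0, -1], [0, 0, 0, 0, 0, 0, -1]]
  ]
}}

```text
time_s: 24.15
tcp_pos: [0.3924, -0.2799, 0.0108]
ee_rot: [3.054, -0.737, 0.0]
force: [-0.2, 0.4, -1.8]
grip_width: 0.0433
finger_force: 42.0
```

Call:
{"op": "drive_tool", "data": {
  "rows": [
    [[0, 0, 0.03, 0, 0, 0, -1], [0, 0, 0.03, 0, 0, 0, -1], [0, 0, 0.01, 0, 0, 0, -1], [0, 0, 0, 0, 0, 0, -1], [0, 0, 0, 0, 0, 0, -1], [0, 0, 0, 0, 0, 0, -1], [0, 0, 0, 0, 0, 0, -1], [0, 0, 0, 0, 0, 0, -1], [0, 0, 0, 0, 0, 0, -1], [0, 0, 0, 0, 0, 0, -1]]
  ]
}}

```text
time_s: 25.15
tcp_pos: [0.3925, -0.2799, 0.0094]
ee_rot: [3.054, -0.737, 0.0]
force: [-3.4, 3.4, 5.0]
grip_width: 0.0434
finger_force: 42.9
```

Contact with the felt, so I'll release, rise and check. The next target is the small clock.

Call:
{"op": "drive_tool", "data": {
  "rows": [
    [[0, 0, 0, 0, 0, 0, 0.3], [0, 0, 0, 0, 0, 0, 0.6], [0, 0, 0, 0, 0, 0, 1], [0, 0, 0, 0, 0, 0, 1], [0, 0, 0, 0, 0, 0, 1], [0, 0, 0, 0, 0, 0, 1], [0, 0, 0, 0, 0, 0, 1], [0, 0, -0.3, 0, 0, 0, 1], [0, 0, -0.7, 0, 0, 0, 1], [0, 0, -1, 0, 0, 0, 1]]
  ]
}}

```text
time_s: 26.15
tcp_pos: [0.3918, -0.2793, 0.059]
ee_rot: [-3.053, 0.737, 0.003]
force: [0.8, -0.1, 0.1]
grip_width: 0.0854
finger_force: 0.0
```

Call:
{"op": "drive_tool", "data": {
  "rows": [
    [[0, 0, -1, 0, 0, 0, 1], [0, 0, -1, 0, 0, 0, 1], [0, 0, -1, 0, 0, 0, 1], [0, 0, -1, 0, 0, 0, 1], [0, 0, 0, 0, 0, 0, 1], [0, 0, 0, 0, 0, 0, 1], [0, 0, 0, 0, 0, 0, 1], [0, 0, 0, 0, 0, 0, 1], [0, 0, 0, 0, 0, 0, 1], [0, 0, 0, 0, 0, 0, 1]]
  ]
}}

```text
time_s: 27.15
tcp_pos: [0.3923, -0.2797, 0.1586]
ee_rot: [-3.053, 0.738, 0.001]
force: [-0.4, -0.0, 0.5]
grip_width: 0.0852
finger_force: 0.0
```

```bash
python3 - <<'E'
from m import *
o=get_obs();T=pose('wrist',o);im,d=camera('wrist');cv2.imwrite('pics/w5.png',im)
print(o['time_s'],o['tcp_pos'],to(452,-102.5,o))
C['co']=(.392,-.280,.038,.058);fit('wrist',im,d,T,['co','no'])
E
```

```text
27.15 [ 0.39226509 -0.27972805  0.15856115] (array([-1.110e+00, -7.398e+00,  2.000e-03]), np.float64(-27.16))
wrist co c 393.3 -280.2 size 43.7 83.7 ang(l-axis) 152.6 medz mid 38.9 ring 38.7 336
wrist no c 391.4 -278.8 size 73.8 113.1 ang(l-axis) 152.8 medz mid 38.9 ring 10.0 459
```

View pics/w5.png

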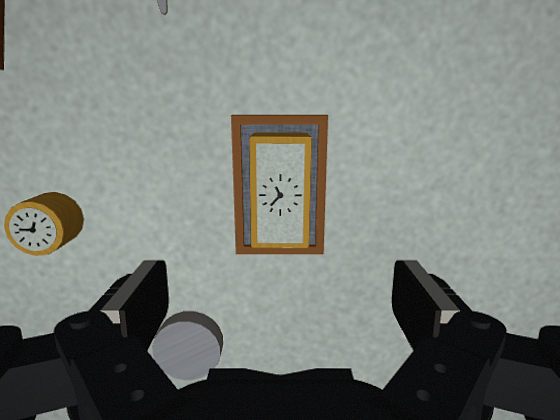

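The oblong clock lies inside its nest, dial at (280,195), with felt visible on both sides and z = 38.7 mm as expected.

Call:
{"op": "drive_tool", "data": {
  "rows": [
    [[-0.139, -0.925, 0, 0, 0, 0, 1], [-0.139, -0.925, 0, 0, 0, 0, 1], [-0.139, -0.925, 0, 0, 0, 0, 1], [-0.139, -0.925, 0, 0, 0, 0, 1], [-0.139, -0.925, 0, 0, 0, 0, 1], [-0.139, -0.925, 0, 0, 0, 0, 1], [-0.139, -0.925, 0, 0, 0, 0, 1], [-0.139, -0.925, 0, 0, 0, 0, 1], [0, 0, 0, 0, 0, 0, 1], [0, 0, 0, 0, 0, 0, 1]]
  ]
}}

```text
time_s: 28.2
tcp_pos: [0.4521, -0.1026, 0.159]
ee_rot: [3.054, -0.736, -0.0]
force: [-0.4, -0.9, -1.0]
grip_width: 0.0853
finger_force: 0.0
```

```bash
python3 - <<'E'
from m import *
o=get_obs();T=pose('wrist',o);im,d=camera('wrist');cv2.imwrite('pics/w6.png',im)
print(o['time_s'],o['tcp_pos'],to(452,-102.5,o))
fit('wrist',im,d,T,['cs','nq'])
E
```

```text
28.2 [ 0.45207419 -0.10259221  0.15895623] (array([-0.004, -0.002, -0.   ]), np.float64(-27.1))
wrist cs c 453.3 -102.3 size 42.5 44.3 ang(l-axis) 152.9 medz mid 32.9 ring 32.7 164
wrist nq c 589.1 -106.6 size 84.7 19.8 ang(l-axis) 63.0 medz mid nan ring 9.4 282
  return _methods._mean(a, axis=axis, dtype=dtype,
  ret = ret.dtype.type(ret / rcount)
```

View pics/w6.png

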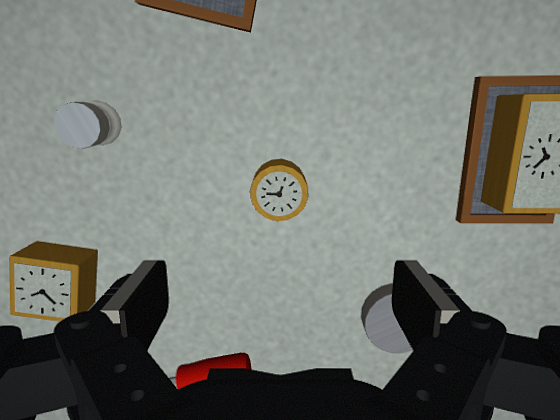

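The small clock is centred at about (279,192), with nothing near the finger path.

Call:
{"op": "drive_tool", "data": {
  "rows": [
    [[0.025, 0.01, 1, 0, 0, 0, 1], [0, 0, 1, 0, 0, 0, 1], [0, 0, 1, 0, 0, 0, 1], [0, 0, 1, 0, 0, 0, 1], [0, 0, 1, 0, 0, 0, 1], [0, 0, 0.5, 0, 0, 0, 1], [0, 0, 0.4, 0, 0, 0, 1], [0, 0, 0.22, 0, 0, 0, 1], [0, 0, 0, 0, 0, 0, 1], [0, 0, 0, 0, 0, 0, -1]]
  ]
}}

```text
time_s: 29.25
tcp_pos: [0.4532, -0.1033, 0.0069]
ee_rot: [3.054, -0.738, 0.002]
force: [0.7, -0.1, -0.2]
grip_width: 0.073
finger_force: 0.0
```

Call:
{"op": "drive_tool", "data": {
  "rows": [
    [[0, 0, 0, 0, 0, 0, -1], [0, 0, 0, 0, 0, 0, -1], [0, 0, 0, 0, 0, 0, -1], [0, 0, 0, 0, 0, 0, -1], [0, 0, 0, 0, 0, 0, -1], [0, 0, 0, 0, 0, 0, -1], [0, 0, 0, 0, 0, 0, -1], [0, 0, 0, 0, 0, 0, -1], [0, 0, 0, 0, 0, 0, -1], [0, 0, 0, 0, 0, 0, -1]]
  ],
  "grip_force": 40
}}

```text
time_s: 30.25
tcp_pos: [0.4532, -0.1033, 0.007]
ee_rot: [3.054, -0.737, 0.003]
force: [-1.5, 0.4, 5.7]
grip_width: 0.0427
finger_force: 41.0
```

Call:
{"op": "drive_tool", "data": {
  "rows": [
    [[0, 0, -0.2, 0, 0, 0, -1], [0, 0, -0.5, 0, 0, 0, -1], [0, 0, -1, 0, 0, 0, -1], [0, 0, -1, 0, 0, 0, -1], [0, 0, -1, 0, 0, 0, -1], [0, 0, -0.3, 0, 0, 0, -1], [0, 0, 0, 0, 0, 0, -1], [0, 0, 0, 0, 0, 0, -1], [0, 0, 0, 0, 0, 0, -1], [0, 0, 0, 0, 0, 0, -1]]
  ]
}}

```text
time_s: 31.25
tcp_pos: [0.452, -0.1029, 0.1048]
ee_rot: [-3.054, 0.738, 0.003]
force: [0.7, -0.1, -1.7]
grip_width: 0.0427
finger_force: 40.8
```

```bash
python3 - <<'E'
from h import *
o=get_obs();print(o['time_s'],o['tcp_pos'],to(632,150.5,o))
E
```

```text
31.25 [ 0.45197178 -0.10289281  0.1048299 ] (array([ 1.7810e+00, -1.2305e+01, -9.0000e-03]), np.float64(-27.16))
```

Call:
{"op": "drive_tool", "data": {
  "rows": [
    [[0.054, -0.373, 0, 0, 0, 0, -1], [0.094, -0.652, 0, 0, 0, 0, -1], [0.135, -0.932, 0, 0, 0, 0, -1], [0.135, -0.932, 0, 0, 0, 0, -1], [0.135, -0.932, 0, 0, 0, 0, -1], [0.135, -0.932, 0, 0, 0, 0, -1], [0.135, -0.932, 0, 0, 0, 0, -1], [0.135, -0.932, 0, 0, 0, 0, -1], [0.135, -0.932, 0, 0, 0, 0, -1], [0.135, -0.932, 0, 0, 0, 0, -1]]
  ]
}}

```text
time_s: 32.25
tcp_pos: [0.5771, 0.0731, 0.1054]
ee_rot: [3.054, -0.737, -0.001]
force: [0.1, -0.7, 0.1]
grip_width: 0.0426
finger_force: 40.8
```

Call:
{"op": "drive_tool", "data": {
  "rows": [
    [[0.135, -0.932, 0, 0, 0, 0, -1], [0.135, -0.932, 0, 0, 0, 0, -1], [0.135, -0.932, 0, 0, 0, 0, -1], [0.094, -0.652, 0, 0, 0, 0, -1], [0.054, -0.373, 0, 0, 0, 0, -1], [0, 0, 0, 0, 0, 0, -1], [0, 0, 0, 0, 0, 0, -1], [0, 0, 0, 0, 0, 0, -1], [0, 0, 0, 0, 0, 0, -1], [0, 0, 0, 0, 0, 0, -1]]
  ]
}}

```text
time_s: 33.25
tcp_pos: [0.6325, 0.1498, 0.1062]
ee_rot: [3.054, -0.738, 0.0]
force: [0.5, 0.4, -1.8]
grip_width: 0.0425
finger_force: 40.8
```

```bash
python3 - <<'E'
from m import *
o=get_obs();T=pose('wrist',o);im,d=camera('wrist');cv2.imwrite('pics/w7.png',im)
print(o['time_s'],o['tcp_pos'],to(632,150.5,o))
for z in(.009,):
  for u,v in((279,60),(150,150)): pass
p=T
E
```

```text
33.25 [0.63247169 0.14981086 0.10622089] (array([-0.029, -0.016, -0.   ]), np.float64(-27.19))
```

View pics/w7.png

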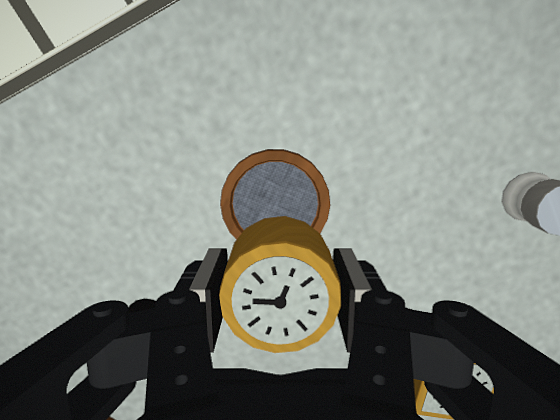

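```bash
python3 - <<'E'
from h import *
o=get_obs();M=R.from_rotvec(o['ee_rot']).as_matrix()
P=world('wrist',[275,221,330,280],[149,203,203,302],z=.009)*1e3;P[3]=world('wrist',280,302,z=.106-.007+.032)[0]*1e3
print(((P/1e3-o['tcp_pos'])@M*1e3).round(1)[:,:2])
E
```

```text
[[ 36.2  -2.9]
 [  0.4 -39. ]
 [  0.3  33.6]
 [ -2.4   0.3]]
```

Call:
{"op": "drive_tool", "data": {
  "rows": [
    [[0, -0.07, 0, 0, 0, 0, -1], [0, 0, 0, 0, 0, 0, -1], [0, 0, 0.8, 0, 0, 0, -1], [0, 0, 0.9, 0, 0, 0, -1], [0, 0, 0.9, 0, 0, 0, -1], [0, 0, 0.5, 0, 0, 0, -1], [0, 0, 0.3, 0, 0, 0, -1], [0, 0, 0.2, 0, 0, 0, -1], [0, 0, 0, 0, 0, 0, -1], [0, 0, 0, 0, 0, 0, -1]]
  ]
}}

```text
time_s: 34.3
tcp_pos: [0.6339, 0.1519, 0.0171]
ee_rot: [-3.053, 0.737, -0.002]
force: [0.4, 0.2, -0.4]
grip_width: 0.0427
finger_force: 40.8
```

Call:
{"op": "drive_tool", "data": {
  "rows": [
    [[0, 0, 0.04, 0, 0, 0, -1], [0, 0, 0.04, 0, 0, 0, -1], [0, 0, 0.04, 0, 0, 0, -1], [0, 0, 0.04, 0, 0, 0, -1], [0, 0, 0.03, 0, 0, 0, -1], [0, 0, 0.03, 0, 0, 0, -1], [0, 0, 0.02, 0, 0, 0, -1], [0, 0, 0, 0, 0, 0, -1], [0, 0, 0, 0, 0, 0, -1], [0, 0, 0, 0, 0, 0, -1]]
  ]
}}

```text
time_s: 35.3
tcp_pos: [0.6336, 0.1519, 0.0111]
ee_rot: [-3.054, 0.737, -0.001]
force: [-3.2, -0.5, 3.8]
grip_width: 0.0429
finger_force: 41.3
```

Call:
{"op": "drive_tool", "data": {
  "rows": [
    [[0, 0, 0, 0, 0, 0, 0.3], [0, 0, 0, 0, 0, 0, 0.6], [0, 0, 0, 0, 0, 0, 1], [0, 0, 0, 0, 0, 0, 1], [0, 0, 0, 0, 0, 0, 1], [0, 0, 0, 0, 0, 0, 1], [0, 0, 0, 0, 0, 0, 1], [0, 0, -0.3, 0, 0, 0, 1], [0, 0, -0.7, 0, 0, 0, 1], [0, 0, -1, 0, 0, 0, 1]]
  ]
}}

```text
time_s: 36.3
tcp_pos: [0.6328, 0.1517, 0.0606]
ee_rot: [3.053, -0.737, -0.002]
force: [0.3, 0.1, 0.9]
grip_width: 0.0855
finger_force: 0.0
```

Call:
{"op": "drive_tool", "data": {
  "rows": [
    [[0, 0, -1, 0, 0, 0.57, 1], [0, 0, -1, 0, 0, 0.57, 1], [0, 0, -1, 0, 0, 0.57, 1], [0, 0, -1, 0, 0, 0.57, 1], [0, 0, 0, 0, 0, 0, 1], [0, 0, 0, 0, 0, 0, 1], [0, 0, 0, 0, 0, 0, 1], [0, 0, 0, 0, 0, 0, 1], [0, 0, 0, 0, 0, 0, 1], [0, 0, 0, 0, 0, 0, 1]]
  ]
}}

```text
time_s: 37.3
tcp_pos: [0.6332, 0.1518, 0.1594]
ee_rot: [2.985, -0.978, -0.001]
force: [0.7, -0.4, -0.2]
grip_width: 0.0854
finger_force: 0.0
```

```bash
python3 - <<'E'
from m import *
o=get_obs();T=pose('wrist',o);im,d=camera('wrist')
print(o['time_s'],o['tcp_pos'],to(466,96.8,o))
C['cs']=(.633,.151,.036,.034);fit('wrist',im,d,T,['cs','ns'])
E
```

```text
37.3 [0.63315973 0.15180505 0.15939301] (array([-4.089,  5.729,  0.007]), np.float64(-36.27))
wrist cs c 633.0 152.0 size 43.1 43.8 ang(l-axis) 115.9 medz mid 36.9 ring 36.7 166
wrist ns c 633.3 152.7 size 71.9 72.4 ang(l-axis) 143.7 medz mid 36.9 ring 9.7 254
```

The small clock is within 1 mm of its nest centre and flat. Next is the square clock.

Call:
{"op": "drive_tool", "data": {
  "rows": [
    [[-0.511, 0.716, 0, 0, 0, 0, 1], [-0.511, 0.716, 0, 0, 0, 0, 1], [-0.511, 0.716, 0, 0, 0, 0, 1], [-0.511, 0.716, 0, 0, 0, 0, 1], [-0.511, 0.716, 0, 0, 0, 0, 1], [-0.511, 0.716, 0, 0, 0, 0, 1], [-0.511, 0.716, 0, 0, 0, 0, 1], [-0.511, 0.716, 0, 0, 0, 0, 1], [0, 0, 0, 0, 0, 0, 1], [0, 0, 0, 0, 0, 0, 1]]
  ]
}}

```text
time_s: 38.35
tcp_pos: [0.4666, 0.0969, 0.1604]
ee_rot: [-2.985, 0.978, -0.002]
force: [0.1, -0.6, -0.3]
grip_width: 0.0852
finger_force: 0.0
```

```bash
python3 - <<'E'
from m import *
o=get_obs();T=pose('wrist',o);im,d=camera('wrist');cv2.imwrite('pics/w8.png',im)
print(o['time_s'],o['tcp_pos'],to(466,96.8,o))
fit('wrist',im,d,T,['cq'])
E
```

```text
38.35 [0.46655534 0.09690112 0.16043551] (array([-0.016,  0.016, -0.   ]), np.float64(-36.28))
wrist cq c 467.8 97.5 size 51.7 52.6 ang(l-axis) 143.7 medz mid 35.0 ring 34.7 268
```

View pics/w8.png

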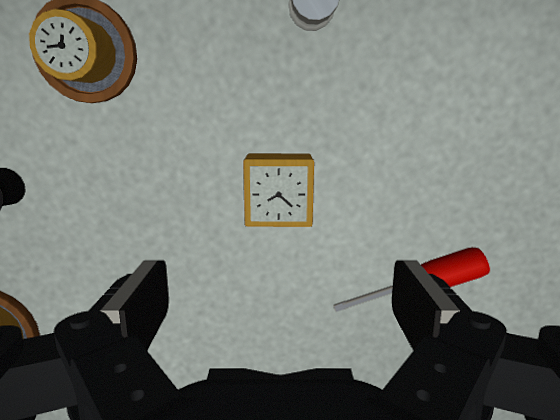

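The square clock is at (279,192), square to the fingers, and the screwdriver is well clear of them.

Call:
{"op": "drive_tool", "data": {
  "rows": [
    [[0.015, -0.03, 1, 0, 0, 0, 1], [0, 0, 1, 0, 0, 0, 1], [0, 0, 1, 0, 0, 0, 1], [0, 0, 1, 0, 0, 0, 1], [0, 0, 1, 0, 0, 0, 1], [0, 0, 0.5, 0, 0, 0, 1], [0, 0, 0.4, 0, 0, 0, 1], [0, 0, 0.28, 0, 0, 0, 1], [0, 0, 0, 0, 0, 0, 1], [0, 0, 0, 0, 0, 0, -1]]
  ]
}}

```text
time_s: 39.4
tcp_pos: [0.4676, 0.0973, 0.0063]
ee_rot: [-2.985, 0.978, -0.002]
force: [-0.2, 0.3, 0.8]
grip_width: 0.0727
finger_force: 0.0
```

Call:
{"op": "drive_tool", "data": {
  "rows": [
    [[0, 0, 0, 0, 0, 0, -1], [0, 0, 0, 0, 0, 0, -1], [0, 0, 0, 0, 0, 0, -1], [0, 0, 0, 0, 0, 0, -1], [0, 0, 0, 0, 0, 0, -1], [0, 0, 0, 0, 0, 0, -1], [0, 0, 0, 0, 0, 0, -1], [0, 0, 0, 0, 0, 0, -1], [0, 0, 0, 0, 0, 0, -1], [0, 0, 0, 0, 0, 0, -1]]
  ],
  "grip_force": 40
}}

```text
time_s: 40.4
tcp_pos: [0.4678, 0.0973, 0.0066]
ee_rot: [-2.985, 0.978, -0.003]
force: [-0.1, -0.2, 5.6]
grip_width: 0.0513
finger_force: 43.7
```

Call:
{"op": "drive_tool", "data": {
  "rows": [
    [[0, 0, -0.2, 0, 0, 0, -1], [0, 0, -0.5, 0, 0, 0, -1], [0, 0, -1, 0, 0, 0, -1], [0, 0, -1, 0, 0, 0, -1], [0, 0, -1, 0, 0, 0, -1], [0, 0, -0.3, 0, 0, 0, -1], [0, 0, 0, 0, 0, 0, -1], [0, 0, 0, 0, 0, 0, -1], [0, 0, 0, 0, 0, 0, -1], [0, 0, 0, 0, 0, 0, -1]]
  ]
}}

```text
time_s: 41.4
tcp_pos: [0.4663, 0.0971, 0.1043]
ee_rot: [2.984, -0.978, -0.003]
force: [-0.5, 0.7, -2.3]
grip_width: 0.0512
finger_force: 42.9
```

```bash
python3 - <<'E'
from h import *
o=get_obs();print(o['time_s'],o['tcp_pos'],to(621,-131.5,o))
E
```

```text
41.4 [0.46632521 0.09713384 0.10426529] (array([10.399,  3.712, -0.011]), np.float64(-36.28))
```

Call:
{"op": "drive_tool", "data": {
  "rows": [
    [[0.371, 0.133, 0, 0, 0, 0, -1], [0.65, 0.232, 0, 0, 0, 0, -1], [0.9285, 0.3314, 0, 0, 0, 0, -1], [0.9285, 0.3314, 0, 0, 0, 0, -1], [0.9285, 0.3314, 0, 0, 0, 0, -1], [0.9285, 0.3314, 0, 0, 0, 0, -1], [0.9285, 0.3314, 0, 0, 0, 0, -1], [0.9285, 0.3314, 0, 0, 0, 0, -1], [0.9285, 0.3314, 0, 0, 0, 0, -1], [0.9285, 0.3314, 0, 0, 0, 0, -1]]
  ]
}}

```text
time_s: 42.4
tcp_pos: [0.5931, -0.0902, 0.1049]
ee_rot: [2.985, -0.978, -0.001]
force: [-0.0, -0.3, -1.1]
grip_width: 0.0514
finger_force: 42.9
```

Call:
{"op": "drive_tool", "data": {
  "rows": [
    [[0.9285, 0.3314, 0, 0, 0, 0, -1], [0.65, 0.232, 0, 0, 0, 0, -1], [0.371, 0.133, 0, 0, 0, 0, -1], [0, 0, 0, 0, 0, 0.4, -1], [0, 0, 0, 0, 0, 0.38, -1], [0, 0, 0, 0, 0, 0, -1], [0, 0, 0, 0, 0, 0, -1], [0, 0, 0, 0, 0, 0, -1], [0, 0, 0, 0, 0, 0, -1], [0, 0, 0, 0, 0, 0, -1]]
  ]
}}

```text
time_s: 43.4
tcp_pos: [0.6216, -0.1312, 0.1056]
ee_rot: [2.958, -1.058, 0.0]
force: [-0.0, 1.2, -2.2]
grip_width: 0.0515
finger_force: 42.8
```

```bash
python3 - <<'E'
from h import *
o=get_obs();im,d=camera('wrist');cv2.imwrite('pics/w9.png',im)
print(o['time_s'],o['tcp_pos'],to(621,-131.5,o))
E
```

```text
43.4 [ 0.62161757 -0.13123378  0.10563252] (array([-0.012,  0.024, -0.   ]), np.float64(-39.38))
```

View pics/w9.png

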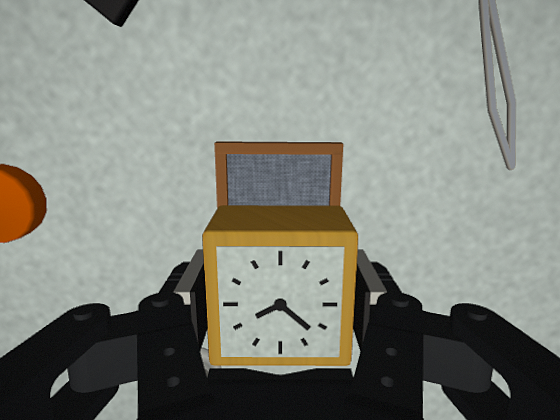

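The nest is square to the clock and centred: rim columns 216–343, top edge at row 142. Lowering now.

Call:
{"op": "drive_tool", "data": {
  "rows": [
    [[0, 0, 0, 0, 0, 0, -1], [0, 0, 0, 0, 0, 0, -1], [0, 0, 0.8, 0, 0, 0, -1], [0, 0, 0.9, 0, 0, 0, -1], [0, 0, 0.9, 0, 0, 0, -1], [0, 0, 0.5, 0, 0, 0, -1], [0, 0, 0.3, 0, 0, 0, -1], [0, 0, 0.2, 0, 0, 0, -1], [0, 0, 0, 0, 0, 0, -1], [0, 0, 0, 0, 0, 0, -1]]
  ]
}}

```text
time_s: 44.45
tcp_pos: [0.6222, -0.1316, 0.0166]
ee_rot: [-2.958, 1.059, -0.003]
force: [0.3, -0.2, -1.9]
grip_width: 0.0511
finger_force: 42.8
```

Call:
{"op": "drive_tool", "data": {
  "rows": [
    [[0, 0, 0.04, 0, 0, 0, -1], [0, 0, 0.04, 0, 0, 0, -1], [0, 0, 0.04, 0, 0, 0, -1], [0, 0, 0.04, 0, 0, 0, -1], [0, 0, 0.03, 0, 0, 0, -1], [0, 0, 0.03, 0, 0, 0, -1], [0, 0, 0.02, 0, 0, 0, -1], [0, 0, 0, 0, 0, 0, -1], [0, 0, 0, 0, 0, 0, -1], [0, 0, 0, 0, 0, 0, -1]]
  ]
}}

```text
time_s: 45.45
tcp_pos: [0.6219, -0.1315, 0.0106]
ee_rot: [2.958, -1.059, 0.001]
force: [-4.6, 2.5, 5.1]
grip_width: 0.0513
finger_force: 43.6
```

Contact with the felt, so I'll release and rise.

Call:
{"op": "drive_tool", "data": {
  "rows": [
    [[0, 0, 0, 0, 0, 0, 0.3], [0, 0, 0, 0, 0, 0, 0.6], [0, 0, 0, 0, 0, 0, 1], [0, 0, 0, 0, 0, 0, 1], [0, 0, 0, 0, 0, 0, 1], [0, 0, 0, 0, 0, 0, 1], [0, 0, 0, 0, 0, 0, 1], [0, 0, -0.3, 0, 0, 0, 1], [0, 0, -0.7, 0, 0, 0, 1], [0, 0, -1, 0, 0, 0, 1]]
  ]
}}

```text
time_s: 46.45
tcp_pos: [0.6208, -0.1312, 0.0592]
ee_rot: [2.957, -1.059, -0.004]
force: [0.8, -0.5, 0.4]
grip_width: 0.0854
finger_force: 0.0
```

Call:
{"op": "drive_tool", "data": {
  "rows": [
    [[0, 0, -1, 0, 0, 0, 1], [0, 0, -1, 0, 0, 0, 1], [0, 0, -1, 0, 0, 0, 1], [0, 0, -1, 0, 0, 0, 1], [0, 0, 0, 0, 0, 0, 1], [0, 0, 0, 0, 0, 0, 1], [0, 0, 0, 0, 0, 0, 1], [0, 0, 0, 0, 0, 0, 1], [0, 0, 0, 0, 0, 0, 1], [0, 0, 0, 0, 0, 0, 1]]
  ]
}}

```text
time_s: 47.45
tcp_pos: [0.6214, -0.1314, 0.1589]
ee_rot: [2.958, -1.059, -0.002]
force: [0.0, -0.0, -0.2]
grip_width: 0.0855
finger_force: 0.0
```

```bash
python3 - <<'E'
from m import *
C.update(cl=(.513,.39,.04,.045),cs=(.633,.152,.036,.034),cq=(.622,-.131,.038,.048),co=(.393,-.28,.038,.058))
o=get_obs();T=pose('wrist',o);im,d=camera('wrist');fit('wrist',im,d,T,['cq','nq'])
im,d=camera('top');fit('top',im,d,pose('top'),['cl','cs','co','nl'])
im,d=camera('scene');cv2.imwrite('pics/end.png',im);print(get_obs()['time_s'])
E
```

```text
wrist cq c 622.0 -131.6 size 51.7 52.4 ang(l-axis) 140.6 medz mid 38.9 ring 38.7 273
wrist nq c 621.9 -130.3 size 81.9 82.1 ang(l-axis) 140.0 medz mid 38.9 ring 10.0 400
top cl c 511.5 387.3 size 65.6 62.9 ang(l-axis) 46.9 medz mid 40.0 ring 39.7 63
top cs c 631.1 151.0 size 44.6 40.6 ang(l-axis) 1.5 medz mid 36.3 ring 35.5 42
top co c 391.2 -279.3 size 45.5 85.5 ang(l-axis) 152.6 medz mid 37.7 ring 37.6 77
top nl c 511.8 391.3 size 89.3 87.3 ang(l-axis) 2.7 medz mid 40.2 ring 12.7 84
47.6
```

View pics/end.png

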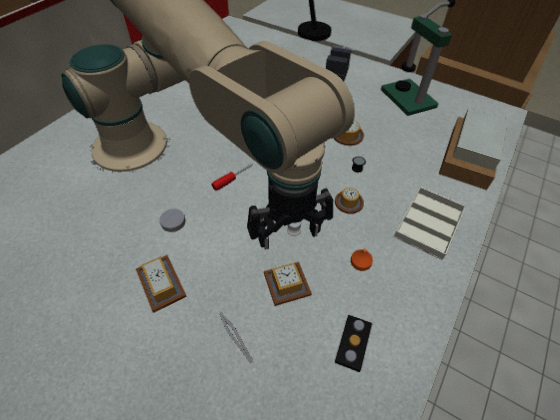

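All four clocks are in their nests: oblong at (160,275), square at (287,278), small at (349,198), and large at (350,130), partly behind the arm. Their measured heights match lying flat on the felt.

```bash
python3 -c "
from station import hand_in
print(hand_in())"
```

```text
the job is handed in; nothing more can be done
None
```

All four clocks are dial up and flat in their matching nests, released and clear of the gripper, and the job was handed in at about 48 s of the 112 s limit.

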